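# Snap the sealed cap onto the fuse holder and keep it pressed

## Robot

A 7-joint arm with a two-finger parallel gripper is mounted at the origin on the work surface. World frame = base frame: x ahead of the robot, y to its left, z up, the work surface at z = 0. Lengths are in m, angles in rad, forces in N, time in s.
With the tool pointing down it reaches from about 0.425 to 0.875 m from the base axis. Payload 4.7 kg.
Tool frame: the origin (TCP) lies midway between the tips of the shut fingers; the grasp point (between the pads) lies 19 mm behind it; z points along the fingers, y is the line along which they close (so a half turn about z gives the same grasp; the last joint's range is limited). The gripper opens to 87 mm and grips with 3 to 60 N. Pads are 19 mm wide; open, the fingers measure 117 mm over their backs; the gripper's body (75 mm by 190 mm) begins 51 mm behind the grasp point.
Start: joints at [1.353, 0.321, -0.07, 1.45, 0.023, 1.371, -0.057], TCP at [0.149, -0.633, 0.223] pointing down, gripper open.
Joint ranges: [-2.86, 2.86], [-0.3, 2.09], [-1.38, 1.24], [0.06, 2.45], [-1.56, 4.7], [0.09, 2.05], [-2.69, 2.69]. Speed limits (rad/s): [2.57, 2.57, 3.14, 3.14, 3.14, 3.14, 3.14].

## Interface

Orientations are given as a rotation vector (axis times angle).
In Python, from bench import ctrl, get_image, calibration gives the robot as it stands.
- The arm moves only by the tool apply_moves, never from a script. Its arguments are lists of equal length, an entry for each row: "dp": the shift along the tool's x, y, z in m, a list of three; "twist": the turn, a rotation vector about the tool's x, y, z in rad, a list of three; "fingers": the closure, from 0 (fully open) to 1 (shut). In form: {"dp": [[dx, dy, dz], ...], "twist": [[ax, ay, az], ...], "fingers": [fingers, ...]}. A call has 1 to 10 rows; each row shifts and turns the commanded pose from where the row before left it, along the tool's axes as they then stand; what a row does not reach is not made up. A row lasts 1/10 s, in which the tool goes at most 50 mm and 8.59 degrees, less where a joint would pass 70% of its speed; a pose out of reach is approached as far as the arm can. A call is refused whole if a number of a shift passes 0.05 or a number of a turn 0.15, either way. A call with a gripper value outside its range is refused whole. The fingers move at their own pace and stop on an object; "newtons" is the grip in N (left out, the last holds). Time passes only in rows, so rows that do not move let the fingers close. It gives the time, the measured TCP pose, the force, the opening and the grip force at its end, in the units of the state.
- ctrl.get_state(): the state, without advancing time (a new reading comes with each control period).
- get_image(name): name is "scene" or "top" or "wrist"; returns the picture (420x560x3 uint8, red, green, blue); there is no depth.
- calibration(name): a dict with "fx", "fy", "cx", "cy" (pixels), "k1" (the pictures are not rectified: a ray, as slopes to the right and down, at radius r is drawn at 1 + k1 r^2 times it, then the intrinsics apply), "eye" and "attitude" of the camera in the world; the wrist camera has in their place "hand_eye" (4x4, takes a point from camera to tool coordinates, whose origin is the TCP and whose axes are the flange's). Camera axes: x right, y up, looking along -z (the intrinsics and any distortion apply to the point x, -y, -z); pixel columns grow to the right and rows downward; lengths in m; the calibration is good to about 2 mm. A picture is of the moment at which its call begins: read the wrist's pose just before it. calibration takes no time and is no camera call.
- ctrl.close_job(): hands the job in; it is judged then, once.
The state is a dict: "time": time; "joint_positions": joint angles; "qd": joint speeds; "joint_torque": joint torques, N m; "position": TCP position; "tool_rot": TCP orientation; "ft_force": force on the tool from outside, world axes, zero at the start; "torque": the same for the moment, N m; "grip_width": opening from 0.0 (shut) to 1.0 (fully open); "grip_force": force on a finger pad.
Only numpy, scipy, OpenCV 4.12 (cv2) and the standard library are available. Lean on these libraries where they do the work, as an engineer would, in place of code of your own. Each camera call takes 0.05 s, during which the arm holds its last target. There are 200 camera calls.

## Task

Close up the fuse holder on top of the 12 V distribution box: pick up the loose yellow cap, put it squarely over the fuse and press it straight down over the holder. When the latches click, keep pressing until the cap is fully home against the holder's flange with the rubber seal squeezed, and end the job in the middle of that: the fingers still holding the cap and pressing it firmly down, not let go. Leave the antenna, the adapter and the circuit board where they lie.

Things in the scene. Friction and masses are not known exactly. Their poses are not given: they have to be found in the camera images.
- cap_center (a point): Centre (half-way up) of the loose yellow cap: box-shaped hood, mouth down on the desk, flat closed top, 25 (x) by 47 (y) by 42 mm tall, 25 g. Own x across it, y along it, z up; half a turn makes no difference. Grip across x on the ribbed long sides, above the middle. Mouth inside 20 by 41 mm, 39 mm deep; each narrow end has a window above a 4 mm lip. Stands left or right of the box.
- seat (a point): Centre of the top face of the holder's flange (30 by 68 mm, the solid stop), 48 mm above the desk. Own x across, y along the holder, z up. The cap's y must lie along this y, either way round. Fully home, the cap's rim is at this height: its centre 21 mm above this point, its top 42 mm above. If let go after the click, the seal lifts the cap to 2 to 3 mm above the flange, where the latches hold it.
- fuse_top (a point): Top of the green fuse (9 by 29 mm) that stands in the yellow fuse holder, 31 mm above the flange and on its centre line; same axes as seat. The holder round it is fixed, 17.5 (x) by 39 (y) by 20.5 mm tall above the flange, its upper 5 mm tapering to 12.5 by 33 mm.
- dc_box: Fixed aluminium 12 V distribution box that carries the fuse holder at the middle of its lid: 110 (x) by 160 (y) by 44 mm, origin at its underside's centre, binding posts on its -x front; meter and red switch on the lid, up to 7 mm high, 50 mm or more from the middle along y.
- latch_l (a joint): Black sprung latch tongue in the +y end of the holder, m: 0 = out (at rest, and again when clicked into the cap's window), about 0.002 = pushed in by the cap's lip. The lip meets both latches with the rim 12 mm above the flange; the push rises to 9 to 15 N at 9 mm, falls below 5 N as the lip slides over them, and at 3.5 mm they click out.
- latch_r (a joint): The same in the -y end of the holder.
- seal (a joint): Black rubber sealing ring on the flange round the foot of the holder, m: 0 = free, standing 3 mm above the flange; 0.003 = squeezed flush with the flange by the cap's rim, which takes about 9 N.
- adapter_center (a point): Centre of a silver coaxial adapter, 19 mm in diameter, 42 mm tall, standing on end on the desk; leave alone.
- circuit_board: Green circuit board, 85 (x) by 55 (y) mm, parts on it up to 16 mm high, lying on the desk; origin at its underside's centre; leave alone.
- antenna: Black rubber-duck antenna, 150 mm long along its own x, 13 mm thick, lying on the desk; origin at its underside's centre; leave alone.

How it is judged:
By the outcome, as a careful person would: the job done as asked, in the order asked, and still so for the second after the job is handed in, while the arm keeps its last pose, push and grip.
It also fails if it takes over 38 s, if anything falls off the work surface, if the arm or the gripper's body presses on something with over 40 N, if the wrist force passes 120 N, or if a joint passes its speed limit or range.

## Working session

There is one attempt and no reset: what is moved stays moved. The work goes in short steps, Python scripts to look and compute and a tool call to move; the robot and the scene stay as the last step left them, time stands still between calls to the robot, and variables do not carry over. Pictures are saved under pics/ and viewed, at most 10 in all, crops included, and the job is handed in when it is done.

Besides the shell and the picture viewer there is one more tool, called after "Request:" in YAML: its name, and indented under it one key for each argument. apply_moves: Moves the arm, as the interface text tells. Its arguments: {"type":"object","properties":{"dp":{"type":"array"},"twist":{"type":"array"},"fingers":{"type":"array"},"newtons":{"type":"number"}},"required":["dp","twist","fingers"]}

```bash
mkdir -p pics; ls
python3 - <<'E'
from bench import ctrl,get_image,calibration
import cv2,json
s=ctrl.get_state(); print({k:s[k] for k in('time','position','tool_rot','ft_force','grip_width')})
for n in('scene','top','wrist'):
    print(n,calibration(n)); cv2.imwrite(f'pics/{n}0.png',get_image(n)[:,:,::-1])
E
```

```text
pics
{'time': 0.0, 'position': array([ 0.14916499, -0.63207692,  0.22145697]), 'tool_rot': array([-3.11861557e+00, -3.63132110e-01,  4.77217197e-04]), 'ft_force': array([ 0.42850905, -0.23290124, -0.48848924]), 'grip_width': 0.9998970861348647}
scene {'fx': 459.34547084733214, 'fy': 459.34547084733214, 'cx': 277.37397589364247, 'cy': 203.39638858245232, 'k1': -0.1093354126594553, 'eye': array([1.23078431, 0.25076586, 0.82609003]), 'attitude': array([0.53787004, 0.74485159, 1.80217344])}
top {'fx': 428.95026390109865, 'fy': 428.95026390109865, 'cx': 282.78297757320314, 'cy': 210.63446911941517, 'k1': -0.012439206958832237, 'eye': array([ 0.36238921, -0.0110113 ,  0.86781042]), 'attitude': array([ 0.17534174, -0.16680929, -1.4665229 ])}
wrist {'fx': 292.8026070084296, 'fy': 292.8026070084296, 'cx': 283.54947733238583, 'cy': 218.13397856694039, 'k1': -0.02383982779150761, 'hand_eye': array([[-4.03069445e-04,  9.65983527e-01,  2.58603293e-01,
         6.99958830e-02],
       [ 9.99999876e-01,  3.13917585e-04,  3.86035993e-04,
        -2.22517687e-03],
       [ 2.91724288e-04,  2.58603417e-01, -9.65983534e-01,
        -1.60817870e-01],
       [ 0.00000000e+00,  0.00000000e+00,  0.00000000e+00,
         1.00000000e+00]])}
```

View pics/top0.png

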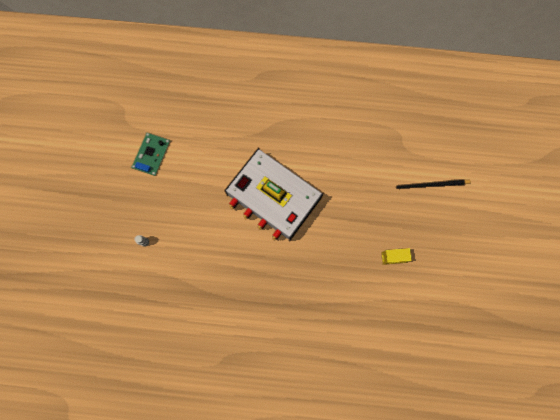

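View pics/scene0.png

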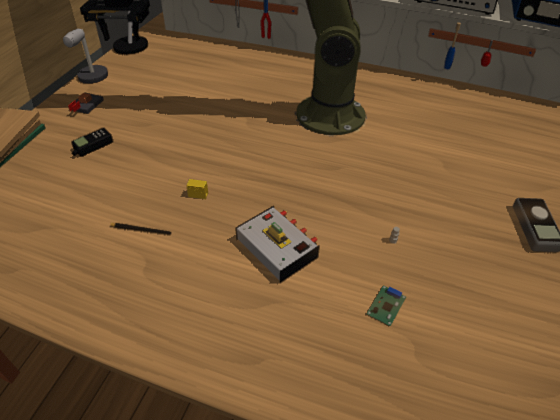

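The top view shows the box around (274,193), the yellow flange with its green fuse in the middle at about (274,190), and the cap at (398,256). The antenna is at (432,184), the adapter at (142,240) and the board at (151,153). The scene view shows the cap standing at (197,189), clear of everything else.

```bash
cat > h.py <<'E'
import numpy as np,cv2
from scipy.spatial.transform import Rotation as R
from bench import ctrl,get_image,calibration
def pose(n,s=None):
    c=calibration(n)
    if n!='wrist': return c,R.from_rotvec(c['attitude']).as_matrix(),np.array(c['eye'])
    s=s or ctrl.get_state(); T=R.from_rotvec(s['tool_rot']).as_matrix(); H=c['hand_eye']
    return c,T@H[:3,:3],T@H[:3,3]+s['position']
def plane(P,px,z):
    c,A,e=P; K=np.array([[c['fx'],0,c['cx']],[0,c['fy'],c['cy']],[0,0,1]])
    q=cv2.undistortPoints(np.float64(px).reshape(-1,1,2),K,np.array([c['k1'],0,0,0.]))[:,0]
    d=np.c_[q[:,0],-q[:,1],-np.ones(len(q))]@A.T
    return e+d*((z-e[2])/d[:,2])[:,None]
def proj(P,pts):
    c,A,e=P; p=(np.atleast_2d(pts)-e)@A; q=p[:,:2]/-p[:,2:]*[1,-1]
    q=q*(1+c['k1']*(q**2).sum(1))[:,None]
    return q*c['fx']+[c['cx'],c['cy']]
def yellow(im,vmin=60):
    h=cv2.cvtColor(im,cv2.COLOR_RGB2HSV)
    return cv2.inRange(h,(24,190,vmin),(34,255,255))
def blobs(m,amin=30):
    cs,_=cv2.findContours(m,cv2.RETR_EXTERNAL,cv2.CHAIN_APPROX_NONE)
    return sorted([c for c in cs if cv2.contourArea(c)>amin],key=cv2.contourArea,reverse=True)
def rect(pts):  # min-area rectangle in metres: centre, sizes, long-axis angle deg
    (cx,cy),(w,h),a=cv2.minAreaRect(np.float32(pts[:,:2]*1000))
    if w<h: w,h,a=h,w,a+90
    return np.round([cx,cy,w,h,a%180],1)
E
python3 - <<'E'
from h import *
im=get_image('top'); P=pose('top'); 
for v in (60,150,190):
  for c in blobs(yellow(im,v),20):
    m=c[:,0].mean(0)
    print(v,m.round(),cv2.contourArea(c),rect(plane(P,c[:,0],.042)),rect(plane(P,c[:,0],.048)))
print(P[2],plane(P,[[280,210],[142,240],[432,184],[151,153]],0).round(3))
for n in[(398,256),(384,256),(390,256),(260,190)]: print(n,cv2.cvtColor(im,cv2.COLOR_RGB2HSV)[n[1],n[0]])
big=np.hstack([cv2.resize(im[225:285,360:440],None,fx=5,fy=5,interpolation=0),cv2.resize(im[165:225,235:315],None,fx=5,fy=5,interpolation=0)])
cv2.imwrite('pics/crop1.png',big[:,:,::-1])
E
```

```text
60 [395. 256.] 300.5 [ 479.8 -224.2   55.7   26.5  100. ] [ 479.  -222.7   55.3   26.3  100. ]
60 [270. 187.] 28.0 [592.2  32.3  46.7  12.4  45.6] [590.5  32.   46.4  12.3  45.6]
150 [398. 255.] 270.0 [ 481.1 -227.5   47.3   25.3  101.9] [ 480.3 -225.9   46.9   25.1  101.9]
190 [398. 255.] 252.5 [ 482.  -227.9   45.5   23.5  100. ] [ 481.1 -226.4   45.1   23.3  100. ]
[ 0.36238921 -0.0110113   0.86781042] [[ 0.557  0.009  0.   ]
 [ 0.467  0.283  0.   ]
 [ 0.645 -0.304  0.   ]
 [ 0.655  0.296  0.   ]]
(398, 256) [ 26 215 206]
(384, 256) [ 23 232 132]
(390, 256) [ 26 217 208]
(260, 190) [ 26 154 190]
```

View pics/crop1.png

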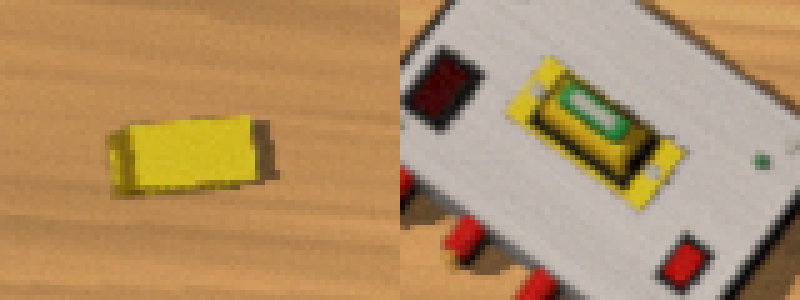

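The crop shows the cap's top face as a clean rectangle. The holder's flange has yellow ends near top-image (261,182) and (288,201), with the fuse in the middle. Next I'll refine both and plan the first move.

```bash
cat >> h.py <<'E'
def down(head):  # tool pointing down, tool x at world heading (deg)
    return R.from_euler('z',head,degrees=True)*R.from_euler('x',180,degrees=True)
def plan(p,head,n,s=None,p0=None,r0=None):
    s=s or ctrl.get_state(); p0=np.array(s['position'] if p0 is None else p0); r=R.from_rotvec(s['tool_rot']) if r0 is None else r0
    tgt=down(head); w=(r.inv()*tgt).as_rotvec()/n; st=(np.array(p)-p0)/n
    D=[];W=[]
    for i in range(n): D.append((r.inv().apply(st)).round(4).tolist()); W.append(w.round(4).tolist()); r=r*R.from_rotvec(w)
    print('dp',D);print('tw',W)
    print('rot left max',np.abs(w).max(),'step',np.linalg.norm(st))
E
python3 - <<'E'
from h import *
im=get_image('top'); P=pose('top'); h=cv2.cvtColor(im,cv2.COLOR_RGB2HSV)
m=cv2.inRange(h,(20,110,60),(40,255,255)); m[:165]=0;m[225:]=0;m[:,:235]=0;m[:,315:]=0
y,x=np.nonzero(m); c=np.concatenate(blobs(m,5))[:,0]
print(rect(plane(P,c,.048)),len(x))
g=cv2.inRange(h,(50,90,60),(85,255,255)); g[:165]=0;g[225:]=0;g[:,:255]=0;g[:,295:]=0
c=np.concatenate(blobs(g,5))[:,0]; print('fuse',rect(plane(P,c,.079)))
plan([.481,-.2275,.14],101,13)
E
```

```text
[583.6  24.7  67.7  29.7  59.5] 342
fuse [583.   24.3  27.2   9.2  61. ]
dp [[0.032, -0.0244, 0.0063], [0.0346, -0.0205, 0.0063], [0.0368, -0.0163, 0.0063], [0.0385, -0.0119, 0.0063], [0.0396, -0.0073, 0.0063], [0.0402, -0.0026, 0.0063], [0.0402, 0.0022, 0.0063], [0.0397, 0.0069, 0.0063], [0.0386, 0.0115, 0.0063], [0.037, 0.016, 0.0063], [0.0348, 0.0202, 0.0063], [0.0322, 0.0241, 0.0063], [0.0292, 0.0278, 0.0063]]
tw [[-0.0001, -0.0, -0.1178], [-0.0001, -0.0, -0.1178], [-0.0001, -0.0, -0.1178], [-0.0001, -0.0, -0.1178], [-0.0001, -0.0, -0.1178], [-0.0001, -0.0, -0.1178], [-0.0001, -0.0, -0.1178], [-0.0001, -0.0, -0.1178], [-0.0001, -0.0, -0.1178], [-0.0001, -0.0, -0.1178], [-0.0001, -0.0, -0.1178], [-0.0001, -0.0, -0.1178], [-0.0001, -0.0, -0.1178]]
rot left max 0.11776498454293004 step 0.04075821984882847
```

Request:
apply_moves:
  dp:
    - [0.032, -0.024, 0.006]
    - [0.035, -0.02, 0.006]
    - [0.037, -0.016, 0.006]
    - [0.038, -0.012, 0.006]
    - [0.04, -0.007, 0.006]
    - [0.04, -0.003, 0.006]
    - [0.04, 0.002, 0.006]
    - [0.04, 0.007, 0.006]
    - [0.039, 0.012, 0.006]
    - [0.037, 0.016, 0.006]
  twist:
    - [0, 0, -0.118]
    - [0, 0, -0.118]
    - [0, 0, -0.118]
    - [0, 0, -0.118]
    - [0, 0, -0.118]
    - [0, 0, -0.118]
    - [0, 0, -0.118]
    - [0, 0, -0.118]
    - [0, 0, -0.118]
    - [0, 0, -0.118]
  fingers: [0, 0, 0, 0, 0, 0, 0, 0, 0, 0]

```text
time: 1.25
position: [0.4062, -0.3201, 0.1625]
tool_rot: [2.386, 2.043, -0.0]
ft_force: [1.2, -0.5, -0.9]
grip_width: 0.999
grip_force: 0.0
```

Request:
apply_moves:
  dp:
    - [0.035, 0.02, 0.006]
    - [0.032, 0.024, 0.006]
    - [0.029, 0.028, 0.006]
    - [0, 0, 0]
    - [0, 0, 0]
  twist:
    - [0, 0, -0.118]
    - [0, 0, -0.118]
    - [0, 0, -0.118]
    - [0, 0, 0]
    - [0, 0, 0]
  fingers: [0, 0, 0, 0, 0]

```text
time: 1.75
position: [0.4818, -0.2272, 0.1443]
tool_rot: [-1.992, -2.429, 0.001]
ft_force: [-0.3, -1.3, 0.5]
grip_width: 0.998
grip_force: 0.0
```

Run:
```python
from h import *
s=ctrl.get_state(); P=pose('wrist',s); im=get_image('wrist')
cv2.imwrite('pics/w1.png',im[:,:,::-1]); print(s['time'],s['position'],s['tool_rot'],s['joint_positions'])
print(R.from_rotvec(s['tool_rot']).as_matrix()[:,0], proj(P,[[.481,-.2275,.042]]))
for v in (60,120,150,180):
  for c in blobs(yellow(im,v),200): print(v,c[:,0].mean(0).round(),rect(plane(P,c[:,0],.042)))
```

```text
1.75 [ 0.48184126 -0.22718388  0.14434761] [-1.99210685e+00 -2.42864488e+00  5.18661108e-04] [ 0.90820432  0.16579722 -0.56332323  1.82575565  0.0957414   1.17745101
  0.51111464]
[-1.95587704e-01  9.80686204e-01  1.34949356e-04] [[283.35028089 220.75133066]]
60 [283. 218.] [ 480.7 -225.8   47.4   25.   100.6]
120 [283. 218.] [ 480.7 -225.8   47.4   25.   100.6]
150 [283. 218.] [ 480.3 -226.    47.1   24.8   99.5]
180 [283. 218.] [ 480.4 -225.9   45.6   24.3  100.6]
```

View pics/w1.png

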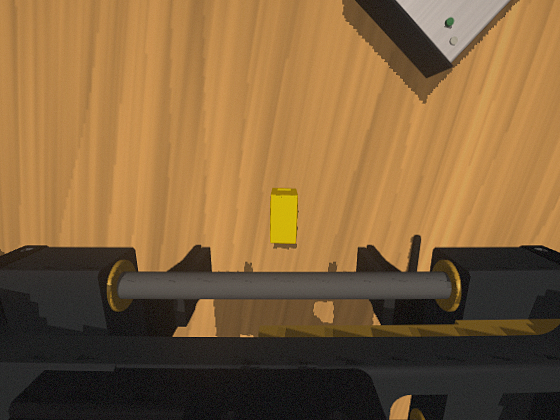

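The cap is at pixel (283,218), aligned with the fingers and centred between them, and nothing else is nearby. I'll descend and grip.

Run:
```python
from h import *
plan([.4805,-.226,.0115],100.8,6)
```

```text
dp [[0.0005, -0.0, 0.0222], [0.0005, -0.0, 0.0222], [0.0005, -0.0, 0.0222], [0.0005, -0.0, 0.0222], [0.0005, -0.0, 0.0222], [0.0005, -0.0, 0.0222]]
tw [[-0.0001, 0.0001, 0.0009], [-0.0001, 0.0001, 0.0009], [-0.0001, 0.0001, 0.0009], [-0.0001, 0.0001, 0.0009], [-0.0001, 0.0001, 0.0009], [-0.0001, 0.0001, 0.0009]]
rot left max 0.0009373313679193729 step 0.022161104222102487
```

Request:
apply_moves:
  dp:
    - [0.001, 0, 0.022]
    - [0.001, 0, 0.022]
    - [0.001, 0, 0.022]
    - [0, 0, 0.022]
    - [0, 0, 0.022]
    - [0, 0, 0.02]
    - [0, 0, 0]
  twist:
    - [0, 0, 0]
    - [0, 0, 0]
    - [0, 0, 0]
    - [0, 0, 0]
    - [0, 0, 0]
    - [0, 0, 0]
    - [0, 0, 0]
  fingers: [0, 0, 0, 0.2, 0.2, 0.2, 0.3]
  newtons: 15

```text
time: 2.5
position: [0.4777, -0.2262, 0.0121]
tool_rot: [-1.996, -2.42, 0.003]
ft_force: [-1.2, -0.3, 0.3]
grip_width: 0.778
grip_force: 0.0
```

Request:
apply_moves:
  dp:
    - [0, 0, 0]
    - [0, 0, 0]
    - [0, 0, 0]
    - [0, 0, 0]
    - [0, 0, 0]
    - [0, 0, 0]
    - [0, 0, 0]
    - [0, 0, 0]
  twist:
    - [0, 0, 0]
    - [0, 0, 0]
    - [0, 0, 0]
    - [0, 0, 0]
    - [0, 0, 0]
    - [0, 0, 0]
    - [0, 0, 0]
    - [0, 0, 0]
  fingers: [0.5, 0.6, 0.7, 0.8, 1, 1, 1, 1]

```text
time: 3.3
position: [0.4812, -0.2252, 0.0149]
tool_rot: [1.994, 2.427, -0.0]
ft_force: [-0.8, 0.4, 3.6]
grip_width: 0.287
grip_force: 15.0
```

Run:
```python
from h import *
s=ctrl.get_state(); s['position']=s['position']+[0,0,.1]
plan([.5535,-.027,.14],60,8,s)
```

```text
dp [[0.0226, 0.0137, -0.0031], [0.0237, 0.0116, -0.0031], [0.0246, 0.0094, -0.0031], [0.0254, 0.0072, -0.0031], [0.0259, 0.0049, -0.0031], [0.0263, 0.0025, -0.0031], [0.0264, 0.0002, -0.0031], [0.0263, -0.0022, -0.0031]]
tw [[0.0, 0.0001, 0.0898], [0.0, 0.0001, 0.0898], [0.0, 0.0001, 0.0898], [0.0, 0.0001, 0.0898], [0.0, 0.0001, 0.0898], [0.0, 0.0001, 0.0898], [0.0, 0.0001, 0.0898], [0.0, 0.0001, 0.0898]]
rot left max 0.08983789907682946 step 0.026557967032581873
```

Request:
apply_moves:
  dp:
    - [0, 0, 0]
    - [0, 0, 0]
    - [0, 0, -0.01]
    - [0, 0, -0.02]
    - [0, 0, -0.035]
    - [0, 0, -0.035]
  twist:
    - [0, 0, 0]
    - [0, 0, 0]
    - [0, 0, 0]
    - [0, 0, 0]
    - [0, 0, 0]
    - [0, 0, 0]
  fingers: [1, 1, 1, 1, 1, 1]
  newtons: 50

```text
time: 3.9
position: [0.4803, -0.2246, 0.1152]
tool_rot: [-1.993, -2.426, -0.0]
ft_force: [0.2, -0.6, -0.5]
grip_width: 0.283
grip_force: 50.0
```

Request:
apply_moves:
  dp:
    - [0.023, 0.014, -0.003]
    - [0.024, 0.012, -0.003]
    - [0.025, 0.009, -0.003]
    - [0.025, 0.007, -0.003]
    - [0.026, 0.005, -0.003]
    - [0.026, 0.002, -0.003]
    - [0.026, 0, -0.003]
    - [0.026, -0.002, -0.003]
    - [0, 0, 0]
    - [0, 0, 0]
  twist:
    - [0, 0, 0.09]
    - [0, 0, 0.09]
    - [0, 0, 0.09]
    - [0, 0, 0.09]
    - [0, 0, 0.09]
    - [0, 0, 0.09]
    - [0, 0, 0.09]
    - [0, 0, 0.09]
    - [0, 0, 0]
    - [0, 0, 0]
  fingers: [1, 1, 1, 1, 1, 1, 1, 1, 1, 1]

```text
time: 4.9
position: [0.5526, -0.0263, 0.1385]
tool_rot: [-2.72, -1.572, 0.001]
ft_force: [-0.6, -0.6, -0.6]
grip_width: 0.281
grip_force: 50.0
```

Run:
```python
from h import *
s=ctrl.get_state(); P=pose('wrist',s); im=get_image('wrist')
cv2.imwrite('pics/w2.png',im[:,:,::-1]); print(s['time'],s['position'],s['tool_rot'])
print(R.from_rotvec(s['tool_rot']).as_matrix()[:,0], proj(P,[[.5835,.0247,.048]]))
np.save('w2.npy',dict(s=s,im=im),allow_pickle=True)
h=cv2.cvtColor(im,cv2.COLOR_RGB2HSV)
for c in blobs(cv2.inRange(h,(20,110,60),(40,255,255)),40): print('y',cv2.boundingRect(c),rect(plane(P,c[:,0],.048)))
for c in blobs(cv2.inRange(h,(50,90,60),(85,255,255)),40): print('g',cv2.boundingRect(c),rect(plane(P,c[:,0],.079)))
```

```text
4.9 [ 0.55263089 -0.0263109   0.13854522] [-2.71987769e+00 -1.57221369e+00  7.04293401e-04]
[ 4.99096494e-01  8.66546329e-01 -3.87114452e-04] [[287.45252412 154.84818283]]
y (151, 299, 310, 38) [ 522.2 -120.9  310.3   42.3  150. ]
y (268, 111, 37, 82) [582.9  26.9  66.9  29.5  59.3]
y (259, 223, 51, 49) [539.4 -46.   46.9  45.8  59. ]
y (335, 263, 13, 49) [ 566.5 -108.2   50.7   10.9   64.4]
g (280, 135, 12, 39) [582.9  27.3  27.4   8.2  60. ]
```

View pics/w2.png

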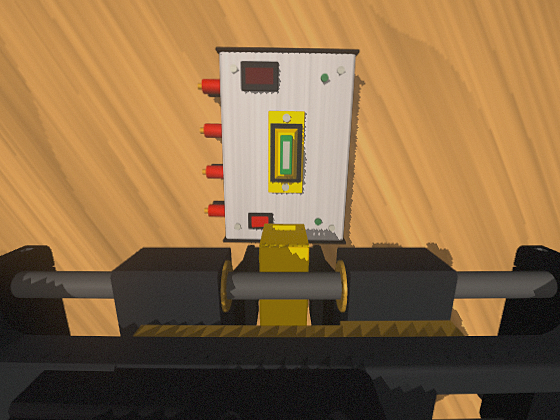

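The wrist view shows the holder upright and aligned at about (287,152), with the fuse at (286,154). The held cap's end wall runs from row 223 to 247 at columns 259–310. I'll measure the cap and seat in the same tool frame so constant calibration errors cancel.

Run:
```python
from h import *
d=np.load('w2.npy',allow_pickle=True).item(); im=d['im']; c=calibration('wrist')
H=c['hand_eye']; P=(c,H[:3,:3],H[:3,3])   # tool frame
h=cv2.cvtColor(im,cv2.COLOR_RGB2HSV); m=cv2.inRange(h,(20,110,60),(40,255,255))
for r in range(221,274,3):
    x=np.nonzero(m[r,250:320])[0]+250
    if len(x): print(r,x.min(),x.max(),len(x),h[r,272],h[r,290])
z=d['s']['position'][2]
b=[k for k in blobs(m,40) if cv2.boundingRect(k)[1]<130][0]
print('seat in tool',rect(plane(P,b[:,0],z-.048)))
g=[k for k in blobs(cv2.inRange(h,(50,90,60),(85,255,255)),40)][0]
print('fuse in tool',rect(plane(P,g[:,0],z-.079)))
```

```text
224 264 303 40 [ 23 226 140] [ 21 185 135]
227 263 304 42 [ 24 246 149] [ 26 243 219]
230 263 305 43 [ 22 218 131] [ 21 191 127]
233 262 305 44 [ 23 233 140] [ 22 218 139]
236 261 306 46 [ 23 235 140] [ 24 240 135]
239 261 307 47 [ 23 216 137] [ 23 238 138]
242 260 308 49 [ 23 237 140] [ 23 238 135]
245 259 308 50 [ 25 238 154] [ 24 239 157]
248 259 309 51 [ 23 236 134] [ 26 243 221]
251 259 308 50 [ 23 237 139] [ 25 242 201]
254 259 308 50 [ 23 237 139] [ 23 237 138]
257 259 308 50 [ 23 236 135] [ 22 236 136]
260 259 308 50 [ 23 236 136] [ 24 236 136]
263 259 308 50 [ 23 237 138] [ 23 236 136]
266 259 308 50 [ 23 237 138] [ 23 236 136]
269 259 308 50 [ 23 236 137] [ 23 236 137]
seat in tool [61.3 -0.3 66.9 29.5  0.8]
fuse in tool [61.5 -0.5 27.4  8.2  0. ]
```

Run:
```python
from h import *
c=calibration('wrist'); H=c['hand_eye']; P=(c,H[:3,:3],H[:3,3])
for z in (.0115,.0135,.0155):
  print(z,'rim',(plane(P,[[263.5,222.5],[304,222.5]],z)*1e3).round(1).tolist(),'top',(plane(P,[[258.5,246.5],[309,246.5]],z-.042)*1e3).round(1).tolist())
```

```text
0.0115 rim [[22.9, -14.2, 11.5], [22.9, 10.5, 11.5]] top [[23.0, -13.8, -30.5], [23.0, 10.1, -30.5]]
0.0135 rim [[22.4, -14.4, 13.5], [22.4, 10.7, 13.5]] top [[22.3, -14.0, -28.5], [22.3, 10.3, -28.5]]
0.0155 rim [[21.8, -14.5, 15.5], [21.8, 10.8, 15.5]] top [[21.5, -14.2, -26.5], [21.5, 10.4, -26.5]]
```

```bash
cat >> h.py <<'E'
def toolP():
    c=calibration('wrist'); H=c['hand_eye']; return c,H[:3,:3],H[:3,3]
def edges(mask,x0,y0,y1,P,z):
    rows=np.arange(y0,y1); L=[];Rr=[]
    for r in rows:
        x=np.nonzero(mask[r])[0]+x0
        if len(x): L.append((x.min()-.5,r)); Rr.append((x.max()+.5,r))
    out=[]
    for e in(L,Rr):
        q=plane(P,e,z)*1e3; k=np.polyfit(q[:,0],q[:,1],1)
        res=abs(q[:,1]-np.polyval(k,q[:,0])); g=res<=np.percentile(res,80); k=np.polyfit(q[g,0],q[g,1],1)
        out.append((round(np.degrees(np.arctan(k[0])),2),round(np.polyval(k,q[:,0].mean()),2)))
    return out
E
python3 - <<'E'
from h import *
d=np.load('w2.npy',allow_pickle=True).item(); im=d['im']; z=d['s']['position'][2]-.048
h=cv2.cvtColor(im,cv2.COLOR_RGB2HSV); m=cv2.inRange(h,(20,110,60),(40,255,255))
P=toolP(); print('flange',edges(m[:,255:320],255,114,191,P,z))
w=cv2.inRange(h,(0,0,90),(179,60,255)); print('lid',edges(w[:,214:362],214,65,205,P,z+.004))
pos=d['s']['position']
plan([.5851,.0272,.105],60,4)
E
```

```text
flange [(np.float64(0.8), np.float64(-15.45)), (np.float64(0.58), np.float64(14.41))]
lid [(np.float64(0.85), np.float64(-54.16)), (np.float64(0.88), np.float64(53.8))]
dp [[0.0159, 0.0002, 0.0083], [0.0159, 0.0002, 0.0083], [0.0159, 0.0002, 0.0083], [0.0159, 0.0002, 0.0083]]
tw [[-0.0001, 0.0002, -0.0002], [-0.0001, 0.0002, -0.0002], [-0.0001, 0.0002, -0.0002], [-0.0001, 0.0002, -0.0002]]
rot left max 0.00023964791011286756 step 0.017973387635535465
```

Request:
apply_moves:
  dp:
    - [0.0205, 0.0005, 0]
    - [0.021, 0.0005, 0]
    - [0.021, 0.0005, 0.005]
    - [0, 0, 0.014]
    - [0, 0, 0.014]
    - [0, 0, 0]
    - [0, 0, 0]
    - [0, 0, 0]
  twist:
    - [0, 0, 0.005]
    - [0, 0, 0.005]
    - [0, 0, 0.005]
    - [0, 0, 0]
    - [0, 0, 0]
    - [0, 0, 0]
    - [0, 0, 0]
    - [0, 0, 0]
  fingers: [1, 1, 1, 1, 1, 1, 1, 1]

```text
time: 5.75
position: [0.5858, 0.0253, 0.1058]
tool_rot: [2.734, 1.546, 0.0]
ft_force: [0.2, 0.2, -0.9]
grip_width: 0.284
grip_force: 50.0
```

Run:
```python
from h import *
s=ctrl.get_state(); P=pose('wrist',s); im=get_image('wrist'); sc=get_image('scene')
np.save('w3.npy',dict(s=s,im=im,sc=sc),allow_pickle=True)
print(s['time'],s['position'],s['tool_rot'],s['ft_force'])
a=cv2.resize(im[120:270,220:350],None,fx=4,fy=4,interpolation=0)
q=proj(pose('scene'),[[.5835,.026,.09]])[0].astype(int); print(q)
b=cv2.resize(sc[q[1]-50:q[1]+50,q[0]-40:q[0]+30],None,fx=4,fy=4,interpolation=0)
b=cv2.copyMakeBorder(b,0,600-b.shape[0],0,0,0)
cv2.imwrite('pics/w3.png',np.hstack([a,b])[:,:,::-1])
```

```text
5.75 [0.58575405 0.025335   0.10582161] [2.73391728e+00 1.54635560e+00 2.19810135e-05] [ 0.18016125  0.16895708 -0.88688533]
[276 222]
```

View pics/w3.png

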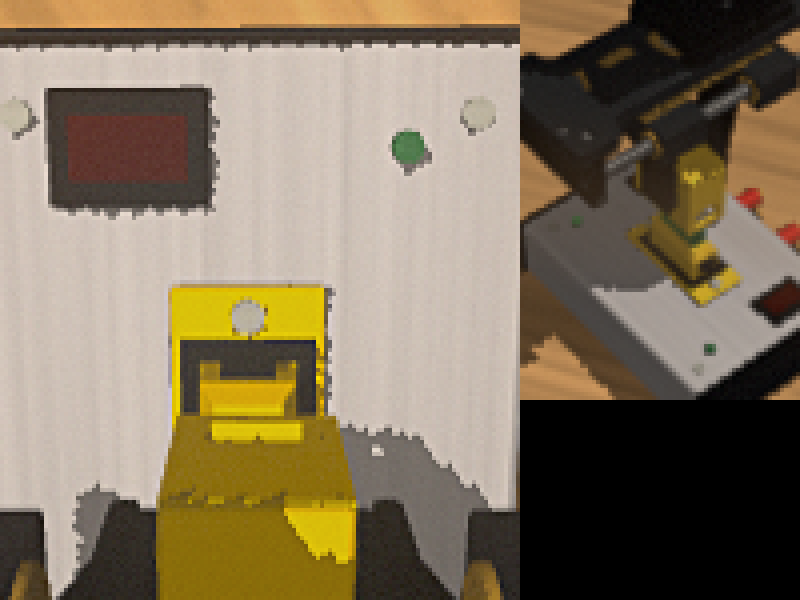

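The cap hangs squarely over the fuse. In front of it are the flange end at rows 191–224 (columns 262.5–301.7) and the cap's rim edge at row 224. Next I'll work out the remaining offset in the tool frame.

Run:
```python
from h import *
d=np.load('w3.npy',allow_pickle=True).item(); im=d['im']; z=d['s']['position'][2]-.048; P=toolP()
h=cv2.cvtColor(im,cv2.COLOR_RGB2HSV); m=cv2.inRange(h,(20,110,60),(40,255,255))
print('flange',edges(m[:,255:310],255,193,222,P,z))
print('flange end x',(plane(P,[[270,190.8],[295,190.8]],z)*1e3).round(1).tolist())
for r in (191,192,193,223,224,225,226,227,235,243,244,245,246,247,250): 
  x=np.nonzero(m[r,250:320])[0]+250; print(r,x.min() if len(x) else 0,x.max() if len(x) else 0,end='; ')
print('\nrim',(plane(P,[[263,223.8],[304.5,223.8]],.0135)*1e3).round(1).tolist())
print('top',(plane(P,[[258.5,246.5],[309,246.5]],-.0285)*1e3).round(1).tolist())
w=cv2.inRange(h,(0,0,90),(179,60,255)); print('lid',edges(w[:,190:375],190,135,200,P,z+.004))
# scene cam: flange fuse visible
```

```text
flange [(np.float64(1.08), np.float64(-18.12)), (np.float64(-0.83), np.float64(10.97))]
flange end x [[34.6, -12.2, 57.8], [34.6, 6.6, 57.8]]
191 265 299; 192 263 301; 193 262 301; 223 263 300; 224 263 303; 225 263 304; 226 263 304; 227 263 304; 235 262 306; 243 260 308; 244 259 308; 245 259 308; 246 259 308; 247 259 309; 250 259 308; 
rim [[21.5, -14.7, 13.5], [21.5, 11.0, 13.5]]
top [[22.3, -14.0, -28.5], [22.2, 10.2, -28.5]]
lid [(np.float64(-0.15), np.float64(-57.54)), (np.float64(-0.3), np.float64(50.25))]
```

Run:
```python
from h import *
d=np.load('w3.npy',allow_pickle=True).item(); im=d['im']; z=d['s']['position'][2]-.048; P=toolP()
g=im.astype(float).mean(2)
print([ (r,round(g[r,250:330].mean())) for r in range(125,136)])
h=cv2.cvtColor(im,cv2.COLOR_RGB2HSV)
print('flange sat', [(r,int(h[r,268:298,1].mean())) for r in range(187,196)])
print('capcol',[(r,im[r,284].tolist(),im[r,266].tolist()) for r in range(221,231)])
print((plane(P,[[283,r] for r in (130,131,132)],z+.004)*1e3).round(1).tolist())
```

```text
[(125, 159), (126, 136), (127, 46), (128, 61), (129, 52), (130, 66), (131, 151), (132, 201), (133, 200), (134, 197), (135, 197)]
flange sat [(187, 29), (188, 28), (189, 23), (190, 22), (191, 142), (192, 255), (193, 247), (194, 241), (195, 215)]
capcol [(221, [217, 182, 10], [59, 53, 56]), (222, [224, 202, 10], [46, 47, 49]), (223, [208, 178, 9], [96, 78, 44]), (224, [141, 111, 24], [147, 117, 26]), (225, [170, 142, 9], [141, 111, 18]), (226, [225, 200, 10], [139, 111, 21]), (227, [222, 196, 10], [141, 113, 31]), (228, [198, 169, 10], [141, 112, 28]), (229, [123, 95, 16], [139, 113, 30]), (230, [132, 102, 21], [141, 113, 30])]
[[78.8, -2.4, 61.8], [78.1, -2.4, 61.8], [77.4, -2.4, 61.8]]
```

Request:
apply_moves:
  dp:
    - [0.002, -0.0017, 0]
    - [0, 0, 0.008]
    - [0, 0, 0.007]
    - [0, 0, 0.006]
    - [0, 0, 0]
    - [0, 0, 0]
  twist:
    - [0, 0, 0]
    - [0, 0, 0]
    - [0, 0, 0]
    - [0, 0, 0]
    - [0, 0, 0]
    - [0, 0, 0]
  fingers: [1, 1, 1, 1, 1, 1]

```text
time: 6.45
position: [0.5851, 0.029, 0.0841]
tool_rot: [-2.733, -1.548, 0.001]
ft_force: [0.5, -0.2, 0.0]
grip_width: 0.284
grip_force: 50.0
```

Run:
```python
from h import *
s=ctrl.get_state(); im=get_image('wrist'); sc=get_image('scene')
print(s['time'],s['position'],s['tool_rot'],s['ft_force'])
z=s['position'][2]-.048; P=toolP(); h=cv2.cvtColor(im,cv2.COLOR_RGB2HSV); m=cv2.inRange(h,(20,110,60),(40,255,255))
for r in range(202,250,2): 
  x=np.nonzero(m[r,240:330])[0]+240; print(r,(x.min(),x.max()) if len(x) else 0,end='; ')
w=cv2.inRange(h,(0,0,90),(179,60,255)); print('lid',edges(w[:,180:385],180,145,200,P,z+.004))
print([(r,im[r,270].tolist()) for r in range(202,230)])
a=cv2.resize(im[170:270,235:335],None,fx=6,fy=6,interpolation=0)
b=cv2.resize(sc[180:280,245:278],None,fx=6,fy=6,interpolation=0)
cv2.imwrite('pics/w4.png',np.hstack([a,b])[:,:,::-1]); np.save('w4.npy',dict(s=s,im=im,sc=sc),allow_pickle=True)
```

```text
6.45 [0.58506816 0.02897723 0.08411768] [-2.73305746e+00 -1.54832379e+00  9.71947533e-04] [ 0.48500741 -0.22734963  0.03332331]
202 (np.int64(264), np.int64(306)); 204 (np.int64(264), np.int64(306)); 206 (np.int64(264), np.int64(306)); 208 (np.int64(264), np.int64(306)); 210 (np.int64(264), np.int64(306)); 212 (np.int64(264), np.int64(306)); 214 (np.int64(264), np.int64(306)); 216 (np.int64(264), np.int64(306)); 218 (np.int64(264), np.int64(306)); 220 (np.int64(264), np.int64(306)); 222 (np.int64(264), np.int64(306)); 224 (np.int64(264), np.int64(306)); 226 (np.int64(264), np.int64(306)); 228 (np.int64(263), np.int64(306)); 230 (np.int64(263), np.int64(305)); 232 (np.int64(262), np.int64(306)); 234 (np.int64(262), np.int64(306)); 236 (np.int64(261), np.int64(306)); 238 (np.int64(261), np.int64(307)); 240 (np.int64(260), np.int64(307)); 242 (np.int64(260), np.int64(308)); 244 (np.int64(260), np.int64(308)); 246 (np.int64(259), np.int64(308)); 248 (np.int64(259), np.int64(308)); lid [(np.float64(-0.42), np.float64(-54.81)), (np.float64(0.08), np.float64(52.72))]
[(202, [223, 195, 6]), (203, [216, 193, 10]), (204, [219, 195, 10]), (205, [216, 191, 10]), (206, [218, 191, 10]), (207, [217, 192, 10]), (208, [217, 193, 10]), (209, [217, 191, 10]), (210, [216, 194, 10]), (211, [219, 193, 10]), (212, [219, 195, 10]), (213, [222, 197, 9]), (214, [216, 188, 6]), (215, [150, 131, 24]), (216, [49, 42, 56]), (217, [60, 57, 53]), (218, [63, 60, 51]), (219, [59, 54, 47]), (220, [63, 59, 48]), (221, [63, 57, 51]), (222, [54, 52, 55]), (223, [102, 85, 56]), (224, [150, 118, 27]), (225, [140, 111, 20]), (226, [141, 111, 29]), (227, [140, 112, 22]), (228, [141, 111, 27]), (229, [141, 112, 25])]
```

View pics/w4.png

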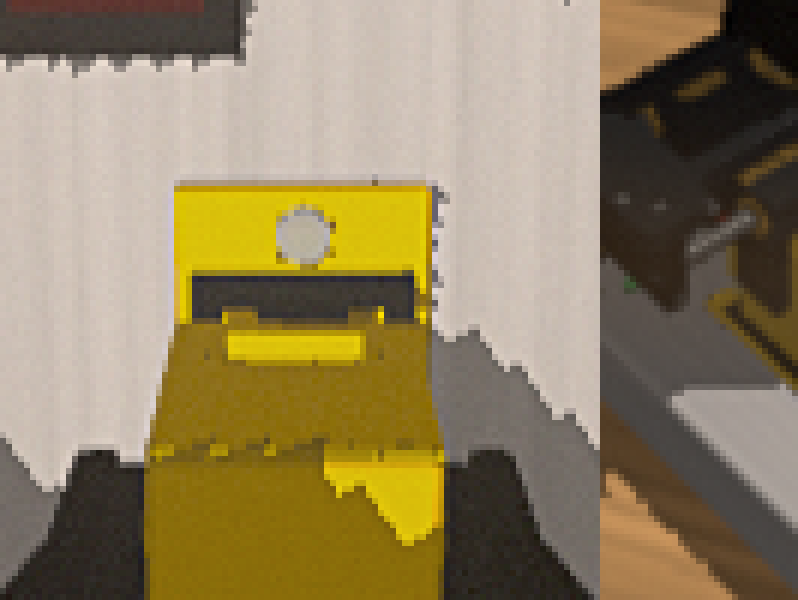

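The flange end is visible at rows 201–215 (columns 264–306), with the dark seal strip below it and the cap rim at row 223.3. The remaining offset is small.

Run:
```python
from h import *
d=np.load('w4.npy',allow_pickle=True).item(); P=toolP(); z=d['s']['position'][2]-.048
for zz in (z-.001,z,z+.001):
  print((plane(P,[[263.7,208],[306.6,208],[285,200.8],[285,215.2]],zz)*1e3).round(1)[:,:2].tolist(),'seal',(plane(P,[[266.8,219],[304.2,219]],zz-.003)*1e3).round(1)[:,:2].tolist())
print('rim',(plane(P,[[264,223.2],[305,223.2]],.0135)*1e3).round(1).tolist())
```

```text
[[26.5, -15.6], [26.5, 13.8], [31.6, -1.0], [21.4, -1.0]] seal [[19.5, -13.4], [19.5, 12.1]]
[[26.3, -15.7], [26.3, 13.9], [31.4, -1.0], [21.2, -1.0]] seal [[19.3, -13.5], [19.3, 12.2]]
[[26.1, -15.8], [26.1, 14.0], [31.2, -1.0], [20.9, -1.0]] seal [[19.0, -13.6], [19.0, 12.2]]
rim [[21.9, -14.1, 13.5], [21.9, 11.3, 13.5]]
```

Request:
apply_moves:
  dp:
    - [-0.0008, 0.0007, 0.001]
    - [0, 0, 0.002]
    - [0, 0, 0.002]
    - [0, 0, 0.002]
    - [0, 0, 0.002]
    - [0, 0, 0]
  twist:
    - [0, 0, 0]
    - [0, 0, 0]
    - [0, 0, 0]
    - [0, 0, 0]
    - [0, 0, 0]
    - [0, 0, 0]
  fingers: [1, 1, 1, 1, 1, 1]
  newtons: 60

```text
time: 7.15
position: [0.5854, 0.0281, 0.0753]
tool_rot: [-2.733, -1.549, -0.0]
ft_force: [-0.2, -0.3, -0.2]
grip_width: 0.282
grip_force: 60.0
```

Run:
```python
from h import *
s=ctrl.get_state(); im=get_image('wrist'); s2=ctrl.get_state()
for t in(s,s2): print(t['time'],t['position'],t['ft_force'],t['torque'])
P=toolP(); h=cv2.cvtColor(im,cv2.COLOR_RGB2HSV); z=s['position'][2]-.048
m=cv2.inRange(h,(20,110,60),(40,255,255))
for r in range(194,216,2):
  x=np.nonzero(m[r,240:330])[0]+240; print(r,(x.min(),x.max()) if len(x) else 0,end='; ')
print([(r,im[r,270].tolist()) for r in range(200,232,1)])
```

```text
7.15 [0.58543599 0.02812507 0.07526444] [-0.21990126 -0.33631058 -0.15391725] [ 0.03721489 -0.07270838 -0.00364352]
7.2 [0.58541461 0.02805045 0.07538307] [-0.30853655 -0.77733492 -1.00332255] [-0.06330174 -0.06975006  0.00783835]
194 0; 196 0; 198 0; 200 0; 202 (np.int64(264), np.int64(304)); 204 (np.int64(262), np.int64(306)); 206 (np.int64(262), np.int64(306)); 208 (np.int64(262), np.int64(306)); 210 (np.int64(262), np.int64(306)); 212 (np.int64(262), np.int64(306)); 214 (np.int64(262), np.int64(306)); [(200, [213, 201, 193]), (201, [197, 184, 177]), (202, [169, 141, 84]), (203, [212, 170, 0]), (204, [222, 195, 7]), (205, [218, 194, 10]), (206, [219, 194, 10]), (207, [220, 195, 10]), (208, [218, 194, 10]), (209, [220, 195, 10]), (210, [217, 192, 10]), (211, [217, 192, 10]), (212, [219, 195, 10]), (213, [218, 193, 10]), (214, [217, 191, 10]), (215, [219, 193, 10]), (216, [227, 202, 9]), (217, [204, 178, 3]), (218, [66, 58, 53]), (219, [61, 56, 59]), (220, [67, 65, 56]), (221, [68, 64, 57]), (222, [58, 56, 55]), (223, [104, 84, 45]), (224, [150, 118, 32]), (225, [143, 112, 31]), (226, [140, 111, 29]), (227, [140, 112, 33]), (228, [143, 113, 29]), (229, [142, 113, 34]), (230, [138, 111, 22]), (231, [144, 119, 36])]
```

Request:
apply_moves:
  dp:
    - [0, 0, 0.0015]
    - [0, 0, 0.0015]
    - [0, 0, 0.001]
    - [0, 0, 0]
  twist:
    - [0, 0, 0]
    - [0, 0, 0]
    - [0, 0, 0]
    - [0, 0, 0]
  fingers: [1, 1, 1, 1]

```text
time: 7.6
position: [0.5864, 0.0279, 0.0727]
tool_rot: [2.732, 1.548, 0.002]
ft_force: [-0.3, -0.3, 5.9]
grip_width: 0.282
grip_force: 60.0
```

Request:
apply_moves:
  dp:
    - [0, 0, 0.001]
    - [0, 0, 0.001]
    - [0, 0, 0]
  twist:
    - [0, 0, 0]
    - [0, 0, 0]
    - [0, 0, 0]
  fingers: [1, 1, 1]

```text
time: 7.9
position: [0.5869, 0.0277, 0.0714]
tool_rot: [2.732, 1.547, 0.003]
ft_force: [-0.5, 0.4, 8.7]
grip_width: 0.279
grip_force: 60.0
```

Request:
apply_moves:
  dp:
    - [0, 0, 0.001]
    - [0, 0, 0.001]
    - [0, 0, 0]
  twist:
    - [0, 0, 0]
    - [0, 0, 0]
    - [0, 0, 0]
  fingers: [1, 1, 1]

```text
time: 8.2
position: [0.586, 0.0278, 0.0675]
tool_rot: [2.733, 1.548, 0.001]
ft_force: [1.3, 0.3, 0.8]
grip_width: 0.284
grip_force: 60.0
```

Request:
apply_moves:
  dp:
    - [0, 0, 0.001]
    - [0, 0, 0.001]
    - [0, 0, 0]
  twist:
    - [0, 0, 0]
    - [0, 0, 0]
    - [0, 0, 0]
  fingers: [1, 1, 1]

```text
time: 8.5
position: [0.5848, 0.028, 0.0651]
tool_rot: [-2.733, -1.548, 0.002]
ft_force: [-1.6, -0.7, 2.4]
grip_width: 0.278
grip_force: 60.0
```

Request:
apply_moves:
  dp:
    - [0, 0, 0.001]
    - [0, 0, 0.001]
    - [0, 0, 0]
  twist:
    - [0, 0, 0]
    - [0, 0, 0]
    - [0, 0, 0]
  fingers: [1, 1, 1]

```text
time: 8.8
position: [0.5849, 0.028, 0.0637]
tool_rot: [-2.733, -1.548, 0.002]
ft_force: [-2.6, -0.0, 5.9]
grip_width: 0.281
grip_force: 60.0
```

Request:
apply_moves:
  dp:
    - [0, 0, 0.001]
    - [0, 0, 0.001]
    - [0, 0, 0]
  twist:
    - [0, 0, 0]
    - [0, 0, 0]
    - [0, 0, 0]
  fingers: [1, 1, 1]

```text
time: 9.1
position: [0.5853, 0.028, 0.0629]
tool_rot: [2.733, 1.548, -0.001]
ft_force: [-4.6, -0.1, 11.4]
grip_width: 0.284
grip_force: 60.0
```

Request:
apply_moves:
  dp:
    - [0, 0, 0.001]
    - [0, 0, 0.001]
    - [0, 0, 0]
  twist:
    - [0, 0, 0]
    - [0, 0, 0]
    - [0, 0, 0]
  fingers: [1, 1, 1]

```text
time: 9.4
position: [0.5864, 0.028, 0.0629]
tool_rot: [2.732, 1.547, 0.001]
ft_force: [-7.7, -0.8, 20.1]
grip_width: 0.283
grip_force: 60.0
```

Request:
apply_moves:
  dp:
    - [0, 0, 0.001]
    - [0, 0, 0.001]
    - [0, 0, 0]
  twist:
    - [0, 0, 0]
    - [0, 0, 0]
    - [0, 0, 0]
  fingers: [1, 1, 1]

```text
time: 9.7
position: [0.5871, 0.028, 0.0628]
tool_rot: [2.731, 1.546, 0.003]
ft_force: [-9.1, -1.1, 30.9]
grip_width: 0.28
grip_force: 60.0
```

The height stopped at 0.0628 m while the force rose from 11 to 31 N, so this looks like the solid stop. I'll check it by picture.

Run:
```python
from h import *
s=ctrl.get_state(); im=get_image('wrist'); sc=get_image('scene'); t=ctrl.get_state()
for u in(s,t): print(u['time'],u['position'],u['ft_force'],u['grip_force'])
a=cv2.resize(im[170:270,240:330],None,fx=5,fy=5,interpolation=0)
b=cv2.resize(sc[190:290,255:315],None,fx=5,fy=5,interpolation=0)
cv2.imwrite('pics/w5.png',np.hstack([a,b])[:,:,::-1])
```

```text
9.7 [0.58714345 0.02802812 0.06279195] [-9.06770377 -1.13183381 30.85580865] 60.010621128603816
9.8 [0.58714778 0.02804166 0.06281365] [-8.58593652 -1.52252029 30.13074538] 60.01051291823387
```

View pics/w5.png

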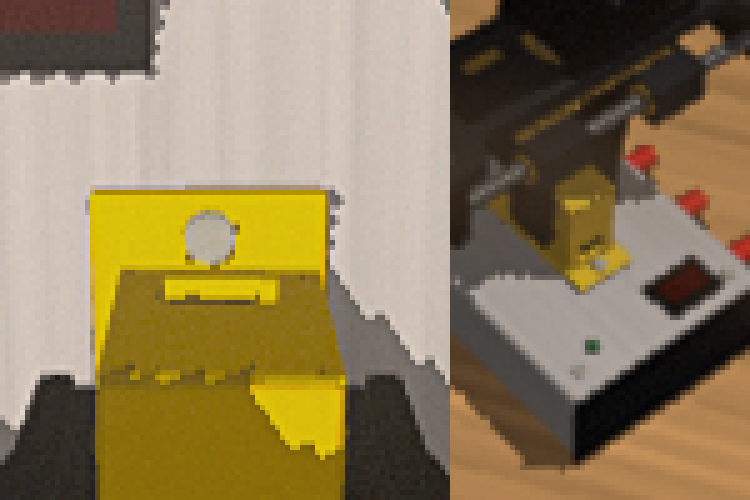

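The rim sits on the flange and the seal is hidden, so the cap is home. A sideways load of about 9 N in -x remains, so I'll ease that off while still pressing.

Request:
apply_moves:
  dp:
    - [-0.0005, -0.0007, 0]
    - [-0.0005, -0.0007, 0]
    - [0, 0, 0]
    - [0, 0, 0]
  twist:
    - [0, 0, 0]
    - [0, 0, 0]
    - [0, 0, 0]
    - [0, 0, 0]
  fingers: [1, 1, 1, 1]

```text
time: 10.2
position: [0.5871, 0.0281, 0.0628]
tool_rot: [2.73, 1.546, 0.009]
ft_force: [-5.5, -0.5, 26.4]
grip_width: 0.283
grip_force: 60.0
```

Request:
apply_moves:
  dp:
    - [0, 0, 0]
    - [0, 0, 0]
    - [0, 0, 0]
    - [0, 0, 0]
    - [0, 0, 0]
  twist:
    - [0, 0, 0]
    - [0, 0, 0]
    - [0, 0, 0]
    - [0, 0, 0]
    - [0, 0, 0]
  fingers: [1, 1, 1, 1, 1]

```text
time: 10.7
position: [0.5871, 0.0281, 0.0628]
tool_rot: [2.73, 1.546, 0.009]
ft_force: [-4.0, -0.4, 26.8]
grip_width: 0.283
grip_force: 60.0
```

Run:
```python
from h import *
s=ctrl.get_state(); print(s['position'],s['ft_force'],s['grip_force'])
if s['ft_force'][2]>20 and abs(s['position'][2]-.0628)<.001: print(ctrl.close_job())
```

```text
[0.58713056 0.02805149 0.06284712] [-4.02413196 -0.39471459 26.76010264] 60.00894759781659
the job is handed in; nothing more can be done
None
```

The cap is on the holder with its rim against the flange and the seal squeezed; I handed the job in at about 10.7 s, still gripping the cap at 60 N and pressing down with about 27 N.

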